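# Heft the castings: reject the light one, stack the sound ones

## Task

One of these four look-alike castings has a void inside and is clearly lighter than the other three: find it by its weight and lay it flat on the floor of the blue reject tray. Stack the three sound ones squarely, one on another, in the middle of the dark steel slab and in line with it. Set the castings down without dropping them, and do not shift or knock over anything else on the bench.

Things in the scene. Friction and masses are not known exactly. Their poses are not given: they have to be found in the camera images.
- casting1: one of four castings that look exactly alike: a flat bare-aluminium-coloured block 90 (x) x 60 (y) x 26 (z) mm, flat top and bottom, four dark bolt-hole marks and a turned ring on top; origin at the centre of its underside, x along its length. Three weigh 570 to 680 g; one, with a void inside, weighs 320 to 360 g. Any of the four may be the light one.
- casting2: one of four castings that look exactly alike: a flat bare-aluminium-coloured block 90 (x) x 60 (y) x 26 (z) mm, flat top and bottom, four dark bolt-hole marks and a turned ring on top; origin at the centre of its underside, x along its length. Three weigh 570 to 680 g; one, with a void inside, weighs 320 to 360 g. Any of the four may be the light one.
- casting3: one of four castings that look exactly alike: a flat bare-aluminium-coloured block 90 (x) x 60 (y) x 26 (z) mm, flat top and bottom, four dark bolt-hole marks and a turned ring on top; origin at the centre of its underside, x along its length. Three weigh 570 to 680 g; one, with a void inside, weighs 320 to 360 g. Any of the four may be the light one.
- casting4: one of four castings that look exactly alike: a flat bare-aluminium-coloured block 90 (x) x 60 (y) x 26 (z) mm, flat top and bottom, four dark bolt-hole marks and a turned ring on top; origin at the centre of its underside, x along its length. Three weigh 570 to 680 g; one, with a void inside, weighs 320 to 360 g. Any of the four may be the light one.
- plate: dark bare steel slab fixed on the bench, 130 (x) x 100 (y) x 16 (z) mm; origin at the centre of its underside, on the bench top; may be at the left or right
- tray: open blue plastic reject tray fixed on the bench, 230 (x) x 160 (y) x 45 mm high outside, walls and floor 5 mm thick; origin at the centre of its underside; on the other side of the castings from the steel slab. A small scrap part lies towards its +x end, the rest is free
- can: bystander: upright grey metal can, 56 mm across, 120 mm tall, origin at its foot; stands among the castings
- vblock: bystander: steel V-block 60 (x) x 50 (y) x 40 mm high, origin under its centre; stands among the castings
- jar: bystander: upright white plastic jar, 50 mm across, 80 mm tall, origin at its foot; stands just beyond the slab's +x edge, its centre 125 to 145 mm from the slab's centre
- scrap: bystander: small round scrap part with a stub, 46 mm across, 26 mm tall, lying in the tray; origin under its centre
- screwdriver: bystander: screwdriver lying on the bench beyond the castings, about along y
- brush: bystander: hand brush lying on the bench beyond the castings, about along y

How it is judged:
At the end, for the whole second after the job is handed in: The light casting lies flat on the tray's floor. The others lie in one pile on the slab: each centred on it within 16 mm and in line within 0.17 rad, any two within 8 mm and 0.105 rad of each other. All castings at rest, level within 0.05 rad (((contact force between casting1 and tray between 2 and 4.6 N and z of casting1 in the frame of tray below 0.012 m and horizontal distance between each of casting2, casting3, casting4 and plate below 0.016 m and angle between the x axis of each of casting2, casting3, casting4 and the x axis of plate, either way round below 0.17 rad and horizontal distance between casting2 and casting3 below 0.008 m and angle between the x axis of casting2 and the x axis of casting3, either way round below 0.105 rad and horizontal distance between each of casting2, casting3 and casting4 below 0.008 m and angle between the x axis of each of casting2, casting3 and the x axis of casting4, either way round below 0.105 rad) or (contact force between casting2 and tray between 2 and 4.6 N and z of casting2 in the frame of tray below 0.012 m and horizontal distance between each of casting1, casting3, casting4 and plate below 0.016 m and angle between the x axis of each of casting1, casting3, casting4 and the x axis of plate, either way round below 0.17 rad and horizontal distance between casting1 and casting3 below 0.008 m and angle between the x axis of casting1 and the x axis of casting3, either way round below 0.105 rad and horizontal distance between each of casting1, casting3 and casting4 below 0.008 m and angle between the x axis of each of casting1, casting3 and the x axis of casting4, either way round below 0.105 rad) or (contact force between casting3 and tray between 2 and 4.6 N and z of casting3 in the frame of tray below 0.012 m and horizontal distance between each of casting1, casting2, casting4 and plate below 0.016 m and angle between the x axis of each of casting1, casting2, casting4 and the x axis of plate, either way round below 0.17 rad and horizontal distance between casting1 and casting2 below 0.008 m and angle between the x axis of casting1 and the x axis of casting2, either way round below 0.105 rad and horizontal distance between each of casting1, casting2 and casting4 below 0.008 m and angle between the x axis of each of casting1, casting2 and the x axis of casting4, either way round below 0.105 rad) or (contact force between casting4 and tray between 2 and 4.6 N and z of casting4 in the frame of tray below 0.012 m and horizontal distance between each of casting1, casting2, casting3 and plate below 0.016 m and angle between the x axis of each of casting1, casting2, casting3 and the x axis of plate, either way round below 0.17 rad and horizontal distance between casting1 and casting2 below 0.008 m and angle between the x axis of casting1 and the x axis of casting2, either way round below 0.105 rad and horizontal distance between each of casting1, casting2 and casting3 below 0.008 m and angle between the x axis of each of casting1, casting2 and the x axis of casting3, either way round below 0.105 rad)) and angle between each of casting1, casting2, casting3, casting4's own z axis and vertical below 0.05 rad and linear speed of each of casting1, casting2, casting3, casting4 below 0.02 m/s); the robot touches nothing.
It fails at once if a casting is dropped or thrown (moves faster than 0.5 m/s with no finger on it) ((linear speed of casting1 above 0.5 m/s and contact force between casting1 and the fingers below 0.2 N) or (linear speed of casting2 above 0.5 m/s and contact force between casting2 and the fingers below 0.2 N) or (linear speed of casting3 above 0.5 m/s and contact force between casting3 and the fingers below 0.2 N) or (linear speed of casting4 above 0.5 m/s and contact force between casting4 and the fingers below 0.2 N)).
It fails at once if a bystander is shifted by more than 20 mm or knocked over (distance of any of can, vblock, screwdriver, brush, jar, scrap from where it was at the start of the episode above 0.02 m or angle between any of can, vblock, jar, scrap's own z axis and vertical above 0.5 rad).
It also fails if it takes over 72 s, if anything falls off the work surface, if the arm or the gripper's body presses on something with over 40 N, if the wrist force passes 120 N, or if a joint passes its speed limit or range.

## Robot

A 6-joint arm with a two-finger parallel gripper is mounted at the origin on the work surface. World frame = base frame: x ahead of the robot, y to its left, z up, the work surface at z = 0. Lengths are in m, angles in rad, forces in N, time in s.
With the tool pointing down it reaches from about 0.35 to 0.85 m from the base axis. Payload 8.1 kg.
Tool frame: the origin (TCP) lies midway between the tips of the shut fingers; the grasp point (between the pads) lies 19 mm behind it; z points along the fingers, y is the line along which they close (so a half turn about z gives the same grasp; the last joint's range is limited). The gripper opens to 85 mm and grips with 20 to 120 N. Pads are 22 mm wide; open, the fingers measure 114 mm over their backs; the gripper's body (76 mm by 85 mm) begins 54 mm behind the grasp point. The pads swing forward as they close: fully open they stand 13 mm farther back than shut.
Start: joints at [-1.253, 0.13, 1.488, -0, 1.523, -0.085], TCP at [0.235, -0.552, 0.231] pointing down, gripper open.
Joint ranges: [-2.96, 2.96], [-0.89, 2.26], [0.02, 2.5], [-1.34, 4.48], [0, 2.73], [-2.66, 2.66]. Speed limits (rad/s): [2.39, 2.39, 2.79, 3.14, 3.14, 3.14].

## Interface

Orientations are given as a rotation vector (axis times angle).
In Python, from bench import get_state, get_image, sign_off gives the robot as it stands.
- The arm moves only by the tool jog_arm, never from a script. Its argument "plan" is a list of rows, each an object with "jaw": the closure, from 0 (fully open) to 1 (shut); "offset": the shift along the world's x, y, z in m, a list of three; "angular": the turn, a rotation vector about the world's x, y, z in degrees, a list of three. A call has 1 to 10 rows; each row is the pose to reach, as a shift and turn from the pose commanded when the call began; what a row does not reach only later rows make up. A row lasts 1/10 s, in which the tool goes at most 50 mm and 8.59 degrees, less where a joint would pass 70% of its speed; a pose out of reach is approached as far as the arm can. A call with a gripper value outside its range is refused whole. The fingers move at their own pace and stop on an object; "force" is the grip in N (left out, the last holds). Time passes only in rows, so rows that repeat a pose let the fingers close. It gives the time, the measured TCP pose, the force, the opening and the grip force at its end, in the units of the state.
- get_state(): the state, without advancing time (a new reading comes with each control period).
- get_image(name): name is "scene" or "top" or "wrist"; returns a dict with "image" (384x512x3 uint8, red, green, blue), "depth" (384x512 float32, m along the optical axis (not along the pixel's ray), 0 where there is no reading), "camera_matrix" (3x3 intrinsics, pixels), "R" (3x3) and "t" (3): a world point X has camera coordinates R X + t. Camera axes: x right, y down, z forward; pixel columns grow to the right and rows downward; lengths in m; the calibration is good to about 2 mm. A picture is of the moment at which its call begins.
- sign_off(): hands the job in; it is judged then, once.
The state is a dict: "t": time; "joints": joint angles; "qd": joint speeds; "tau": joint torques, N m; "tcp_pos": TCP position; "tcp_rot": TCP orientation; "wrist_force": force on the tool from outside, world axes, zero at the start; "wrist_torque": the same for the moment, N m; "width": opening from 0.0 (shut) to 1.0 (fully open); "grip_force": force on a finger pad.
Only numpy, scipy, OpenCV 4.12 (cv2) and the standard library are available. Lean on these libraries where they do the work, as an engineer would, in place of code of your own. Each camera call takes 0.05 s, during which the arm holds its last target. There are 200 camera calls.

## Working session

There is one attempt and no reset: what is moved stays moved. The work goes in short steps, Python scripts to look and compute and a tool call to move; the robot and the scene stay as the last step left them, time stands still between calls to the robot, and variables do not carry over. Pictures are saved under pics/ and viewed, at most 10 in all, crops included, and the job is handed in when it is done.

Besides the shell and the picture viewer there is one more tool, called after "Emit:" as name(argument=value, ...), one argument or row to a line, values as JSON. jog_arm: Moves the arm, as the interface text tells. Its arguments: {"type":"object","properties":{"plan":{"type":"array","items":{"type":"object","properties":{"jaw":{"type":"number"},"offset":{"type":"array","items":{"type":"number"}},"angular":{"type":"array","items":{"type":"number"}}}}},"force":{"type":"number"}},"required":["plan"]}

```bash
ls; mkdir -p pics; python3 - <<'E'
from bench import *
import cv2,numpy as np
s=get_state();print(s)
for n in("top","scene"):
    d=get_image(n);cv2.imwrite(f"pics/{n}0.png",d["image"][:,:,::-1]);np.savez(f"{n}0.npz",**d);print(n,d["camera_matrix"],d["R"],d["t"])
E
```

```text
pics
{'t': 0.0, 'joints': array([-1.25337995e+00,  1.31160004e-01,  1.48930141e+00,  1.52163611e-05,
        1.52299110e+00, -8.54072361e-02]), 'qd': array([ 2.04519398e-03,  1.67919958e-03,  1.88749277e-03, -5.03581341e-04,
       -2.28459447e-03, -3.05296171e-05]), 'tau': array([-2.74342310e-03, -5.69404435e+01, -5.00554097e+01, -3.28380838e-04,
        1.47850870e-02,  8.30338934e-06]), 'tcp_pos': array([ 0.23505818, -0.55143578,  0.23023297]), 'tcp_rot': array([-3.07627421e+00, -6.28113332e-01,  3.14245293e-04]), 'wrist_force': array([ 0.54390096, -0.47899213, -0.08080225]), 'wrist_torque': array([0.03698654, 0.02058516, 0.00421392]), 'grip_force': 0.0, 'width': 1.0001195740109234}
top [[383.66430395   0.         251.99627318]
 [  0.         383.66430395 189.93268351]
 [  0.           0.           1.        ]] [[ 0.01030149 -0.99982187 -0.0158146 ]
 [-0.98730006 -0.00766254 -0.15868168]
 [ 0.15853224  0.01724841 -0.98720313]] [0.01524675 0.63690316 0.89207259]
scene [[370.10221172   0.         259.19070335]
 [  0.         370.10221172 198.74584438]
 [  0.           0.           1.        ]] [[ 0.72538034  0.68818337  0.01506699]
 [ 0.53921468 -0.55448177 -0.63387499]
 [-0.42786786  0.4679248  -0.77328874]] [-0.44147129 -0.31729632  1.41442703]
```

View pics/top0.png

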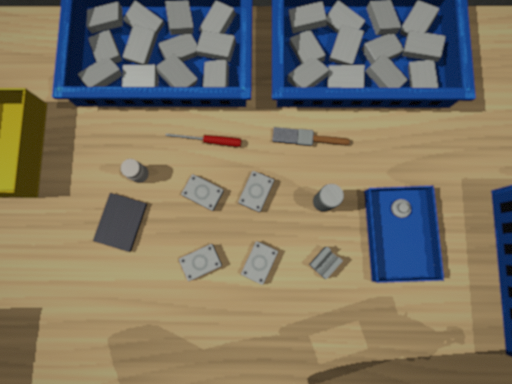

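View pics/scene0.png

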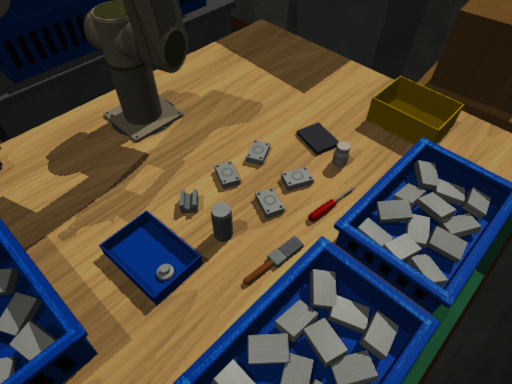

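The top view shows castings at about (203,192), (257,191), (201,262) and (260,262). The slab is at (121,222) with the jar at (133,170), and the tray is at (404,234) with the scrap at (401,208). The can is at (328,197) and the V-block at (326,262).

```bash
cat > h.py <<'E'
import numpy as np,cv2
def points(d):
    K,R,t,D=d["camera_matrix"],d["R"],d["t"],d["depth"]
    v,u=np.mgrid[:D.shape[0],:D.shape[1]]
    c=np.stack([(u-K[0,2])/K[0,0]*D,(v-K[1,2])/K[1,1]*D,D],-1)
    return (c-t)@R
def ray(d,uv,z):
    K,R,t=d["camera_matrix"],d["R"],d["t"]
    uv=np.atleast_2d(uv).astype(float)
    r=np.c_[(uv-K[:2,2])/[K[0,0],K[1,1]],np.ones(len(uv))]@R
    o=-R.T@t
    return (o+r*((z-o[2])/r[:,2])[:,None])[:,:2]
def blobs(d,mask,z,amin=150):
    "rectangles (centre, long side, short side, long-axis angle deg) of mask blobs on plane z"
    out=[]
    m=mask.astype(np.uint8)
    for c in cv2.findContours(m,cv2.RETR_EXTERNAL,cv2.CHAIN_APPROX_NONE)[0]:
        if cv2.contourArea(c)<amin: continue
        P=ray(d,c[:,0],z)
        (cx,cy),(w,h),a=cv2.minAreaRect((P*1000).astype(np.float32))
        if w<h: w,h,a=h,w,a+90
        a=(a+90)%180-90
        out.append((cx,cy,w,h,a,c[:,0].mean(0).round()))
    return out
E
python3 - <<'E'
from h import *
d=dict(np.load("top0.npz"));P=points(d);Z=P[...,2]
for u,v in[(203,192),(257,191),(201,262),(260,262),(121,222),(404,250),(133,170),(328,197),(160,300),(401,208)]: print((u,v),P[v,u].round(4))
roi=np.zeros(Z.shape,bool);roi[150:300,70:460]=1
f=lambda L:[print(np.round(x[:5],1),x[5]) for x in L]
print("castings");f(blobs(d,roi&(Z>.02)&(Z<.032),.026))
print("slab");f(blobs(d,roi&(Z>.011)&(Z<.021),.016))
hsv=cv2.cvtColor(d["image"],cv2.COLOR_RGB2HSV)
print("bright");f(blobs(d,roi&(hsv[...,1]<60)&(hsv[...,2]>110),.026))
print("dark");f(blobs(d,roi&(hsv[...,2]<85)&(hsv[...,1]<110),.016))
print("tall");f(blobs(d,roi&(Z>.035),.08,60))
print("tray");f(blobs(d,roi&(hsv[...,0]>105)&(hsv[...,0]<130)&(hsv[...,1]>150),.045))
E
```

```text
(203, 192) [0.6347 0.1454 0.0248]
(257, 191) [0.6377 0.0088 0.0284]
(201, 262) [0.4606 0.1445 0.0281]
(260, 262) [ 0.4621 -0.      0.0263]
(121, 222) [0.5576 0.3522 0.0161]
(404, 250) [ 0.495  -0.3601  0.0046]
(133, 170) [0.6783 0.3079 0.0811]
(328, 197) [ 0.6107 -0.1521  0.1208]
(160, 300) [0.3659 0.2478 0.0004]
(401, 208) [ 0.5977 -0.3488  0.0294]
castings
[ 459.7 -162.2   60.    35.   -41.3] [325. 264.]
[461.9 149.4  90.4  60.  -64.3] [199. 262.]
[462.1   3.7  89.9  59.8 -24.7] [258. 262.]
[636.1 149.4  91.   60.   63.8] [201. 191.]
[640.   13.3  90.3  59.9 -23.4] [255. 190.]
slab
[559.6 357.7 129.8 101.4 -15.9] [119. 222.]
bright
[ 463.  -160.5   63.6   54.9  -42.1] [325. 262.]
[460.3 148.6  91.2  62.1 -64.9] [199. 262.]
[461.    2.   92.9  61.8 -24.9] [259. 262.]
[ 597.8 -348.7   45.4   44.3  -75.6] [401. 208.]
[ 629.6 -178.3   57.6   56.2   89. ] [331. 195.]
[635.7 148.8  90.8  62.3  63.8] [202. 192.]
[639.2  12.2  92.9  61.6 -23.2] [256. 191.]
[696.7 336.1  47.9  47.8  55.9] [130. 168.]
dark
[559.1 352.9 125.3 101.2 -15.9] [121. 222.]
tall
[ 453.7 -163.5   56.1   13.7  -42.1] [331. 267.]
[ 477.7 -137.1   56.3   12.   -42.3] [319. 256.]
[ 534.  -333.9  223.1  157.3    2.6] [404. 234.]
[ 617.9 -158.9   71.7   56.1  -58.8] [328. 197.]
[680.4 310.6  61.7  46.3  63.9] [132. 169.]
tray
[ 535.5 -344.5  222.4  167.1    2.6] [403. 234.]
```

```bash
python3 - <<'E'
from h import *
for n in("top0","scene0"):
    d=dict(np.load(n+".npz"));P=points(d)
    for nm,c,z,r in[("A",(640,13),26,56),("B",(462,3),26,56),("C",(636,149),26,56),("D",(461,149),26,56),("slab",(559,355),16,84),("can",(612,-155),120,50),("jar",(680,310),80,50),("scrap",(598,-349),26,35)]:
        m=(np.hypot(P[...,0]*1e3-c[0],P[...,1]*1e3-c[1])<r)&(abs(P[...,2]*1e3-z)<5)
        q=(P[m]*1e3).astype(np.float32);(a,b),s,g=cv2.minAreaRect(q[:,:2]);print(n,nm,q.mean(0).round(1),np.round([a,b,*s,g],1),len(q))
    m=(abs(P[...,2]*1e3-45)<4)&(np.hypot(P[...,0]*1e3-534,P[...,1]*1e3+340)<150);q=(P[m]*1e3).astype(np.float32)
    print("tray",cv2.minAreaRect(q[:,:2]))
E
```

```text
Traceback (most recent call last):
cv2.error: OpenCV(4.12.0) /io/opencv/modules/imgproc/src/convhull.cpp:143: error: (-215:Assertion failed) total >= 0 && (depth == CV_32F || depth == CV_32S) in function 'convexHull'
```

```bash
python3 - <<'E'
from h import *
for n in("top0","scene0"):
    d=dict(np.load(n+".npz"));P=points(d)
    for nm,c,z,r in[("A",(640,13),26,56),("B",(462,3),26,56),("C",(636,149),26,56),("D",(461,149),26,56),("slab",(559,355),16,84),("can",(612,-155),120,50),("jar",(680,310),80,50),("scrap",(598,-349),26,35)]:
        m=(np.hypot(P[...,0]*1e3-c[0],P[...,1]*1e3-c[1])<r)&(abs(P[...,2]*1e3-z)<5)
        q=(P[m]*1e3).astype(np.float32);(a,b),s,g=cv2.minAreaRect(np.ascontiguousarray(q[:,:2]));print(n,nm,q.mean(0).round(1),np.round([a,b,*s,g],1),len(q))
    m=(abs(P[...,2]*1e3-45)<4)&(np.hypot(P[...,0]*1e3-534,P[...,1]*1e3+340)<150);q=(P[m]*1e3).astype(np.float32)
    print("tray",cv2.minAreaRect(np.ascontiguousarray(q[:,:2])))
E
```

```text
top0 A [639.7  13.3  26.9] [640.3  13.4  59.9  90.7  66.3] 817
top0 B [461.8   3.7  27. ] [462.2   3.7  59.9  90.   65. ] 899
top0 C [635.9 149.2  26.9] [636.4 149.9  90.5  60.   63.8] 831
top0 D [461.6 149.5  27. ] [461.5 149.9  60.1  90.4  25.3] 895
top0 slab [559.  357.7  16.8] [559.6 358.2 101.3 130.1  74.1] 2009
top0 can [ 617.1 -158.9  120.9] [ 617.6 -159.3   50.1   50.9   89.7] 403
top0 jar [685.4 317.3  80.7] [685.9 318.1  43.2  43.   20.4] 263
top0 scrap [ 600.2 -349.4   25.5] [ 5.987e+02 -3.522e+02  3.520e+01  3.920e+01  5.000e-01] 51
tray ((536.7646484375, -348.98699951171875), (230.06661987304688, 162.0421600341797), 2.469968318939209)
scene0 A [640.9  11.2  26.5] [638.6  13.1  60.7  92.6  65.9] 470
scene0 B [463.7   1.8  26.8] [461.8   3.6  60.8  93.5  65.9] 386
scene0 C [636.7 147.2  26.6] [635.3 149.2  90.2  62.1  64.2] 404
scene0 D [462.8 146.9  26.7] [460.1 148.9  61.3  92.6  25.8] 341
scene0 slab [560.3 355.1  16.7] [558.5 358.  102.2 132.3  74.4] 704
scene0 can [ 616.7 -160.   120.5] [ 615.7 -159.2   50.2   49.5   24.9] 244
scene0 jar [685.9 316.   80.4] [686.7 315.4  43.4  42.8  42.9] 114
scene0 scrap [ 601.9 -354.7   26.7] [ 598.4 -352.6   24.1   31.1   64.5] 44
tray ((534.8377075195312, -348.842041015625), (232.92959594726562, 160.76519775390625), 2.352147340774536)
```

Emit:
jog_arm(
  plan=[
    {"offset": [0.019, 0.046, 0], "angular": [0, 0, 8], "jaw": 0},
    {"offset": [0.038, 0.092, 0], "angular": [0, 0, 16], "jaw": 0},
    {"offset": [0.057, 0.138, 0], "angular": [0, 0, 24], "jaw": 0},
    {"offset": [0.076, 0.184, 0], "angular": [0, 0, 32], "jaw": 0},
    {"offset": [0.095, 0.23, 0], "angular": [0, 0, 40], "jaw": 0},
    {"offset": [0.114, 0.276, 0], "angular": [0, 0, 48], "jaw": 0},
    {"offset": [0.133, 0.322, 0], "angular": [0, 0, 56], "jaw": 0},
    {"offset": [0.152, 0.368, 0], "angular": [0, 0, 64], "jaw": 0},
    {"offset": [0.171, 0.414, 0], "angular": [0, 0, 72], "jaw": 0},
    {"offset": [0.19, 0.46, 0], "angular": [0, 0, 80], "jaw": 0},
  ],
  force=60,
)

```text
t: 1.1
tcp_pos: [0.4254, -0.09, 0.2312]
tcp_rot: [1.947, 2.465, 0.0]
wrist_force: [0.8, -0.6, -0.3]
width: 1.005
grip_force: 0.0
```

Emit:
jog_arm(
  plan=[
    {"offset": [0.037, 0.096, -0.03], "angular": [0, 0, 52.2], "jaw": 0},
    {"offset": [0.037, 0.096, -0.06], "angular": [0, 0, 52.2], "jaw": 0},
    {"offset": [0.037, 0.096, -0.09], "angular": [0, 0, 52.2], "jaw": 0},
    {"offset": [0.037, 0.096, -0.09], "angular": [0, 0, 52.2], "jaw": 0},
    {"offset": [0.037, 0.096, -0.09], "angular": [0, 0, 52.2], "jaw": 0},
    {"offset": [0.037, 0.096, -0.09], "angular": [0, 0, 52.2], "jaw": 0},
    {"offset": [0.037, 0.096, -0.09], "angular": [0, 0, 52.2], "jaw": 0},
    {"offset": [0.037, 0.096, -0.09], "angular": [0, 0, 52.2], "jaw": 0},
  ],
)

```text
t: 1.9
tcp_pos: [0.462, 0.004, 0.1411]
tcp_rot: [-0.678, -3.067, 0.0]
wrist_force: [-0.6, 0.5, 0.8]
width: 1.003
grip_force: 0.0
```

Emit:
jog_arm(
  plan=[
    {"offset": [0, 0, -0.04], "jaw": 0},
    {"offset": [0, 0, -0.08], "jaw": 0},
    {"offset": [0, 0, -0.11], "jaw": 0},
    {"offset": [0, 0, -0.13], "jaw": 0},
    {"offset": [0, 0, -0.143], "jaw": 0},
    {"offset": [0, 0, -0.143], "jaw": 0.2},
    {"offset": [0, 0, -0.143], "jaw": 0.4},
    {"offset": [0, 0, -0.143], "jaw": 0.6},
    {"offset": [0, 0, -0.143], "jaw": 1},
    {"offset": [0, 0, -0.143], "jaw": 1},
  ],
  force=60,
)

```text
validation failed for argument at $.pl...
```

Emit:
jog_arm(
  plan=[
    {"offset": [0, 0, 0], "jaw": 1},
    {"offset": [0, 0, 0], "jaw": 1},
  ],
)

```text
validation failed for argument at $.pl...
```

Emit:
jog_arm(
  plan=[
    {"offset": [0, 0, -0.04], "angular": [0, 0, 0], "jaw": 0},
    {"offset": [0, 0, -0.08], "angular": [0, 0, 0], "jaw": 0},
    {"offset": [0, 0, -0.11], "angular": [0, 0, 0], "jaw": 0},
    {"offset": [0, 0, -0.13], "angular": [0, 0, 0], "jaw": 0},
    {"offset": [0, 0, -0.143], "angular": [0, 0, 0], "jaw": 0},
    {"offset": [0, 0, -0.143], "angular": [0, 0, 0], "jaw": 0.2},
    {"offset": [0, 0, -0.143], "angular": [0, 0, 0], "jaw": 0.4},
    {"offset": [0, 0, -0.143], "angular": [0, 0, 0], "jaw": 0.6},
    {"offset": [0, 0, -0.143], "angular": [0, 0, 0], "jaw": 1},
    {"offset": [0, 0, -0.143], "angular": [0, 0, 0], "jaw": 1},
  ],
  force=60,
)

```text
t: 2.9
tcp_pos: [0.4631, 0.0039, -0.0006]
tcp_rot: [0.673, 3.067, 0.0]
wrist_force: [-1.7, 0.2, 3.3]
width: 0.69
grip_force: 68.1
```

Emit:
jog_arm(
  plan=[
    {"offset": [0, 0, 0], "angular": [0, 0, 0], "jaw": 1},
    {"offset": [0, 0, 0], "angular": [0, 0, 0], "jaw": 1},
  ],
)

```text
t: 3.1
tcp_pos: [0.4631, 0.0039, -0.0006]
tcp_rot: [0.673, 3.067, 0.0]
wrist_force: [-2.1, -0.5, 6.5]
width: 0.69
grip_force: 68.5
```

Emit:
jog_arm(
  plan=[
    {"offset": [0, 0, 0.01], "angular": [0, 0, 0], "jaw": 1},
    {"offset": [0, 0, 0.03], "angular": [0, 0, 0], "jaw": 1},
    {"offset": [0, 0, 0.06], "angular": [0, 0, 0], "jaw": 1},
    {"offset": [0, 0, 0.09], "angular": [0, 0, 0], "jaw": 1},
    {"offset": [0, 0, 0.1], "angular": [0, 0, 0], "jaw": 1},
    {"offset": [0, 0, 0.1], "angular": [0, 0, 0], "jaw": 1},
    {"offset": [0, 0, 0.1], "angular": [0, 0, 0], "jaw": 1},
    {"offset": [0, 0, 0.1], "angular": [0, 0, 0], "jaw": 1},
  ],
)

```text
t: 3.9
tcp_pos: [0.4606, 0.0042, 0.0962]
tcp_rot: [-0.672, -3.065, 0.001]
wrist_force: [0.1, 0.6, -7.1]
width: 0.686
grip_force: 67.1
```

Emit:
jog_arm(
  plan=[
    {"offset": [0, 0, 0], "angular": [0, 0, 0], "jaw": 1},
  ],
)

```text
t: 4.0
tcp_pos: [0.4609, 0.0042, 0.0965]
tcp_rot: [-0.672, -3.066, 0.001]
wrist_force: [-0.1, -0.6, -5.7]
width: 0.689
grip_force: 67.1
```

Emit:
jog_arm(
  plan=[
    {"offset": [0, 0, 0], "angular": [0, 0, 0], "jaw": 1},
  ],
)

```text
t: 4.1
tcp_pos: [0.4615, 0.0041, 0.0972]
tcp_rot: [-0.672, -3.067, 0.0]
wrist_force: [0.6, -0.9, -5.7]
width: 0.691
grip_force: 67.1
```

Emit:
jog_arm(
  plan=[
    {"offset": [0.005, 0.018, 0], "angular": [0, 0, 1], "jaw": 1},
    {"offset": [0.016, 0.056, 0], "angular": [0, 0, 2], "jaw": 1},
    {"offset": [0.028, 0.1, 0], "angular": [0, 0, 3], "jaw": 1},
    {"offset": [0.041, 0.146, 0], "angular": [0, 0, 4], "jaw": 1},
    {"offset": [0.054, 0.193, 0], "angular": [0, 0, 5], "jaw": 1},
    {"offset": [0.067, 0.24, 0], "angular": [0, 0, 6], "jaw": 1},
    {"offset": [0.08, 0.286, 0], "angular": [0, 0, 7], "jaw": 1},
    {"offset": [0.09, 0.326, 0], "angular": [0, 0, 8], "jaw": 1},
    {"offset": [0.096, 0.348, 0], "angular": [0, 0, 8.9], "jaw": 1},
    {"offset": [0.0975, 0.354, 0], "angular": [0, 0, 8.9], "jaw": 1},
  ],
)

```text
t: 5.1
tcp_pos: [0.5594, 0.3608, 0.0972]
tcp_rot: [-0.428, -3.112, -0.0]
wrist_force: [-1.8, -0.7, -5.6]
width: 0.691
grip_force: 67.1
```

Emit:
jog_arm(
  plan=[
    {"offset": [0, 0, 0], "angular": [0, 0, 0], "jaw": 1},
    {"offset": [0, 0, -0.02], "angular": [0, 0, 0], "jaw": 1},
    {"offset": [0, 0, -0.045], "angular": [0, 0, 0], "jaw": 1},
    {"offset": [0, 0, -0.065], "angular": [0, 0, 0], "jaw": 1},
    {"offset": [0, 0, -0.075], "angular": [0, 0, 0], "jaw": 1},
    {"offset": [0, 0, -0.075], "angular": [0, 0, 0], "jaw": 1},
    {"offset": [0, 0, -0.075], "angular": [0, 0, 0], "jaw": 1},
    {"offset": [0, 0, -0.075], "angular": [0, 0, 0], "jaw": 1},
  ],
)

```text
t: 5.9
tcp_pos: [0.561, 0.3584, 0.0252]
tcp_rot: [0.433, 3.109, 0.002]
wrist_force: [0.6, 0.8, -4.6]
width: 0.687
grip_force: 66.9
```

Emit:
jog_arm(
  plan=[
    {"offset": [-0.001, 0, -0.002], "angular": [0, 0, 0], "jaw": 1},
    {"offset": [-0.001, 0, -0.004], "angular": [0, 0, 0], "jaw": 1},
    {"offset": [-0.001, 0, -0.006], "angular": [0, 0, 0], "jaw": 1},
    {"offset": [-0.001, 0, -0.007], "angular": [0, 0, 0], "jaw": 1},
    {"offset": [-0.001, 0, -0.008], "angular": [0, 0, 0], "jaw": 1},
    {"offset": [-0.001, 0, -0.008], "angular": [0, 0, 0], "jaw": 1},
    {"offset": [-0.001, 0, -0.008], "angular": [0, 0, 0], "jaw": 1},
  ],
)

```text
t: 6.6
tcp_pos: [0.5587, 0.3581, 0.0154]
tcp_rot: [0.432, 3.112, 0.0]
wrist_force: [-1.5, -1.1, -4.1]
width: 0.69
grip_force: 67.4
```

Emit:
jog_arm(
  plan=[
    {"offset": [0, 0, -0.001], "angular": [0, 0, 0], "jaw": 1},
    {"offset": [0, 0, -0.001], "angular": [0, 0, 0], "jaw": 1},
    {"offset": [0, 0, -0.001], "angular": [0, 0, 0], "jaw": 1},
  ],
)

```text
t: 6.9
tcp_pos: [0.5589, 0.3581, 0.0154]
tcp_rot: [0.432, 3.111, 0.0]
wrist_force: [-5.5, -2.2, 3.6]
width: 0.687
grip_force: 68.3
```

Contact. Release and go up, then over to A.

Emit:
jog_arm(
  plan=[
    {"offset": [0, 0, 0], "angular": [0, 0, 0], "jaw": 0.28},
    {"offset": [0, 0, 0], "angular": [0, 0, 0], "jaw": 0.2},
    {"offset": [0, 0, 0], "angular": [0, 0, 0], "jaw": 0.1},
    {"offset": [0, 0, 0], "angular": [0, 0, 0], "jaw": 0},
    {"offset": [0, 0, 0], "angular": [0, 0, 0], "jaw": 0},
    {"offset": [0, 0, 0.01], "angular": [0, 0, 0], "jaw": 0},
    {"offset": [0, 0, 0.04], "angular": [0, 0, 0], "jaw": 0},
    {"offset": [0, 0, 0.085], "angular": [0, 0, 0], "jaw": 0},
    {"offset": [0, 0, 0.125], "angular": [0, 0, 0], "jaw": 0},
  ],
)

```text
t: 7.8
tcp_pos: [0.5586, 0.358, 0.1415]
tcp_rot: [0.432, 3.112, 0.0]
wrist_force: [1.4, 0.9, 0.8]
width: 0.996
grip_force: 0.0
```

Emit:
jog_arm(
  plan=[
    {"offset": [0.01, -0.042, 0], "angular": [0, 0, -1], "jaw": 0},
    {"offset": [0.02, -0.084, 0], "angular": [0, 0, -2], "jaw": 0},
    {"offset": [0.03, -0.128, 0], "angular": [0, 0, -3], "jaw": 0},
    {"offset": [0.04, -0.172, 0], "angular": [0, 0, -4], "jaw": 0},
    {"offset": [0.05, -0.216, 0], "angular": [0, 0, -5], "jaw": 0},
    {"offset": [0.06, -0.26, 0], "angular": [0, 0, -6], "jaw": 0},
    {"offset": [0.07, -0.302, 0], "angular": [0, 0, -7], "jaw": 0},
    {"offset": [0.078, -0.334, 0], "angular": [0, 0, -7.8], "jaw": 0},
    {"offset": [0.081, -0.345, 0], "angular": [0, 0, -7.8], "jaw": 0},
    {"offset": [0.081, -0.345, 0], "angular": [0, 0, -7.8], "jaw": 0},
  ],
)

```text
t: 8.8
tcp_pos: [0.6402, 0.0114, 0.14]
tcp_rot: [0.646, 3.074, 0.0]
wrist_force: [0.2, -0.3, -0.5]
width: 0.997
grip_force: 0.0
```

```bash
python3 - <<'E'
from bench import *
from h import *
s=get_state();print(s["t"],s["tcp_pos"],s["tcp_rot"],s["wrist_force"])
d=get_image("top");P=points(d)
for nm,c,z,r in[("slabpile",(559,357),42,60),("slab",(559,355),16,84),("jar",(685,316),80,50)]:
        m=(np.hypot(P[...,0]*1e3-c[0],P[...,1]*1e3-c[1])<r)&(abs(P[...,2]*1e3-z)<5)
        q=(P[m]*1e3).astype(np.float32);(a,b),s,g=cv2.minAreaRect(np.ascontiguousarray(q[:,:2]));print(nm,q.mean(0).round(1),np.round([a,b,*s,g],1),len(q))
E
```

```text
8.8 [0.64016433 0.01141264 0.13996554] [6.46452801e-01 3.07356810e+00 4.64733698e-05] [ 0.16528051 -0.25280443 -0.51797248]
slabpile [558.8 358.1  42.8] [559.3 359.5  61.9  90.   74.2] 895
slab [558.1 350.5  16.8] [559.8 358.7 101.4 130.3  73.9] 1037
jar [685.5 317.2  80.6] [685.5 317.8  42.8  43.2  75. ] 269
```

Emit:
jog_arm(
  plan=[
    {"offset": [0, 0.001, -0.04], "angular": [0, 0, 0], "jaw": 0},
    {"offset": [0, 0.001, -0.08], "angular": [0, 0, 0], "jaw": 0},
    {"offset": [0, 0.001, -0.11], "angular": [0, 0, 0], "jaw": 0},
    {"offset": [0, 0.001, -0.13], "angular": [0, 0, 0], "jaw": 0},
    {"offset": [0, 0.001, -0.139], "angular": [0, 0, 0], "jaw": 0},
    {"offset": [0, 0.001, -0.139], "angular": [0, 0, 0], "jaw": 0.2},
    {"offset": [0, 0.001, -0.139], "angular": [0, 0, 0], "jaw": 0.4},
    {"offset": [0, 0.001, -0.139], "angular": [0, 0, 0], "jaw": 1},
    {"offset": [0, 0.001, -0.139], "angular": [0, 0, 0], "jaw": 1},
    {"offset": [0, 0.001, -0.139], "angular": [0, 0, 0], "jaw": 1},
  ],
  force=60,
)

```text
t: 9.85
tcp_pos: [0.6409, 0.0144, 0.0021]
tcp_rot: [0.642, 3.073, 0.001]
wrist_force: [-1.6, 2.9, 6.3]
width: 0.683
grip_force: 69.8
```

Emit:
jog_arm(
  plan=[
    {"offset": [0, 0, 0.01], "angular": [0, 0, 0], "jaw": 1},
    {"offset": [0, 0, 0.03], "angular": [0, 0, 0], "jaw": 1},
    {"offset": [0, 0, 0.06], "angular": [0, 0, 0], "jaw": 1},
    {"offset": [0, 0, 0.09], "angular": [0, 0, 0], "jaw": 1},
    {"offset": [0, 0, 0.1], "angular": [0, 0, 0], "jaw": 1},
    {"offset": [0, 0, 0.1], "angular": [0, 0, 0], "jaw": 1},
    {"offset": [0, 0, 0.1], "angular": [0, 0, 0], "jaw": 1},
    {"offset": [0, 0, 0.1], "angular": [0, 0, 0], "jaw": 1},
    {"offset": [0, 0, 0.1], "angular": [0, 0, 0], "jaw": 1},
  ],
)

```text
t: 10.75
tcp_pos: [0.6383, 0.0141, 0.098]
tcp_rot: [-0.642, -3.072, 0.001]
wrist_force: [0.2, 0.5, -7.2]
width: 0.685
grip_force: 68.4
```

Emit:
jog_arm(
  plan=[
    {"offset": [0, 0, 0], "angular": [0, 0, 0], "jaw": 1},
  ],
)

```text
t: 10.85
tcp_pos: [0.6389, 0.0141, 0.0988]
tcp_rot: [-0.643, -3.073, 0.001]
wrist_force: [0.4, -0.2, -6.5]
width: 0.688
grip_force: 68.4
```

Emit:
jog_arm(
  plan=[
    {"offset": [0, 0, 0], "angular": [0, 0, 0], "jaw": 1},
  ],
)

```text
t: 10.95
tcp_pos: [0.6394, 0.014, 0.0996]
tcp_rot: [-0.643, -3.074, 0.0]
wrist_force: [0.4, 0.2, -5.9]
width: 0.686
grip_force: 68.4
```

Emit:
jog_arm(
  plan=[
    {"offset": [-0.004, 0.018, 0], "angular": [0, 0, 1], "jaw": 1},
    {"offset": [-0.013, 0.056, 0], "angular": [0, 0, 2], "jaw": 1},
    {"offset": [-0.023, 0.1, 0], "angular": [0, 0, 3], "jaw": 1},
    {"offset": [-0.034, 0.146, 0], "angular": [0, 0, 4], "jaw": 1},
    {"offset": [-0.045, 0.193, 0], "angular": [0, 0, 5], "jaw": 1},
    {"offset": [-0.056, 0.24, 0], "angular": [0, 0, 6], "jaw": 1},
    {"offset": [-0.067, 0.284, 0], "angular": [0, 0, 7], "jaw": 1},
    {"offset": [-0.075, 0.32, 0], "angular": [0, 0, 7.9], "jaw": 1},
    {"offset": [-0.08, 0.339, 0], "angular": [0, 0, 7.9], "jaw": 1},
    {"offset": [-0.081, 0.3445, 0], "angular": [0, 0, 7.9], "jaw": 1},
  ],
)

```text
t: 11.95
tcp_pos: [0.5573, 0.3614, 0.1002]
tcp_rot: [-0.425, -3.112, -0.001]
wrist_force: [-0.5, -0.8, -6.9]
width: 0.686
grip_force: 68.3
```

Emit:
jog_arm(
  plan=[
    {"offset": [0, 0, 0], "angular": [0, 0, 0], "jaw": 1},
    {"offset": [0, 0, -0.01], "angular": [0, 0, 0], "jaw": 1},
    {"offset": [0, 0, -0.03], "angular": [0, 0, 0], "jaw": 1},
    {"offset": [0, 0, -0.045], "angular": [0, 0, 0], "jaw": 1},
    {"offset": [0, 0, -0.05], "angular": [0, 0, 0], "jaw": 1},
    {"offset": [0, 0, -0.05], "angular": [0, 0, 0], "jaw": 1},
    {"offset": [0, 0, -0.05], "angular": [0, 0, 0], "jaw": 1},
    {"offset": [0, 0, -0.05], "angular": [0, 0, 0], "jaw": 1},
  ],
)

```text
t: 12.75
tcp_pos: [0.5596, 0.3588, 0.0516]
tcp_rot: [0.43, 3.11, 0.002]
wrist_force: [-0.7, 0.2, -6.2]
width: 0.686
grip_force: 68.1
```

Emit:
jog_arm(
  plan=[
    {"offset": [0, 0, -0.002], "angular": [0, 0, 0], "jaw": 1},
    {"offset": [0, 0, -0.004], "angular": [0, 0, 0], "jaw": 1},
    {"offset": [0, 0, -0.005], "angular": [0, 0, 0], "jaw": 1},
    {"offset": [0, 0, -0.006], "angular": [0, 0, 0], "jaw": 1},
    {"offset": [0, 0, -0.006], "angular": [0, 0, 0], "jaw": 1},
    {"offset": [0, 0, -0.006], "angular": [0, 0, 0], "jaw": 1},
    {"offset": [0, 0, -0.006], "angular": [0, 0, 0], "jaw": 1},
  ],
)

```text
t: 13.45
tcp_pos: [0.5587, 0.3585, 0.0443]
tcp_rot: [-0.43, -3.112, 0.0]
wrist_force: [-0.7, 0.3, -7.1]
width: 0.687
grip_force: 68.5
```

Emit:
jog_arm(
  plan=[
    {"offset": [0, 0, -0.001], "angular": [0, 0, 0], "jaw": 1},
    {"offset": [0, 0, -0.001], "angular": [0, 0, 0], "jaw": 1},
  ],
)

```text
t: 13.65
tcp_pos: [0.5589, 0.3587, 0.0441]
tcp_rot: [0.429, 3.112, 0.0]
wrist_force: [-2.8, -1.0, 1.0]
width: 0.69
grip_force: 69.1
```

Emit:
jog_arm(
  plan=[
    {"offset": [0, 0, 0], "angular": [0, 0, 0], "jaw": 0.28},
    {"offset": [0, 0, 0], "angular": [0, 0, 0], "jaw": 0.2},
    {"offset": [0, 0, 0], "angular": [0, 0, 0], "jaw": 0.1},
    {"offset": [0, 0, 0], "angular": [0, 0, 0], "jaw": 0},
    {"offset": [0, 0, 0], "angular": [0, 0, 0], "jaw": 0},
    {"offset": [0, 0, 0.01], "angular": [0, 0, 0], "jaw": 0},
    {"offset": [0, 0, 0.04], "angular": [0, 0, 0], "jaw": 0},
    {"offset": [0, 0, 0.08], "angular": [0, 0, 0], "jaw": 0},
    {"offset": [0, 0, 0.1], "angular": [0, 0, 0], "jaw": 0},
  ],
)

```text
t: 14.55
tcp_pos: [0.5603, 0.3594, 0.1483]
tcp_rot: [0.429, 3.108, 0.005]
wrist_force: [1.0, 0.8, 0.3]
width: 1.002
grip_force: 0.0
```

Emit:
jog_arm(
  plan=[
    {"offset": [0.007, -0.02, 0], "angular": [0, 0, -8], "jaw": 0},
    {"offset": [0.014, -0.04, 0], "angular": [0, 0, -16], "jaw": 0},
    {"offset": [0.021, -0.06, 0], "angular": [0, 0, -24], "jaw": 0},
    {"offset": [0.028, -0.08, 0], "angular": [0, 0, -32], "jaw": 0},
    {"offset": [0.035, -0.1, 0], "angular": [0, 0, -40], "jaw": 0},
    {"offset": [0.042, -0.12, 0], "angular": [0, 0, -48], "jaw": 0},
    {"offset": [0.049, -0.14, 0], "angular": [0, 0, -56], "jaw": 0},
    {"offset": [0.056, -0.16, 0], "angular": [0, 0, -64], "jaw": 0},
    {"offset": [0.063, -0.18, 0], "angular": [0, 0, -72], "jaw": 0},
    {"offset": [0.07, -0.195, 0], "angular": [0, 0, -80], "jaw": 0},
  ],
)

```text
t: 15.55
tcp_pos: [0.6292, 0.1623, 0.1443]
tcp_rot: [2.336, 2.1, 0.001]
wrist_force: [-0.0, 0.8, -0.3]
width: 0.994
grip_force: 0.0
```

Emit:
jog_arm(
  plan=[
    {"offset": [0.0075, -0.014, 0], "angular": [0, 0, -8], "jaw": 0},
    {"offset": [0.0075, -0.014, 0], "angular": [0, 0, -16], "jaw": 0},
    {"offset": [0.0075, -0.014, 0], "angular": [0, 0, -20.3], "jaw": 0},
    {"offset": [0.0075, -0.014, 0], "angular": [0, 0, -20.3], "jaw": 0},
    {"offset": [0.0075, -0.014, 0], "angular": [0, 0, -20.3], "jaw": 0},
  ],
)

```text
t: 16.05
tcp_pos: [0.6364, 0.1496, 0.1439]
tcp_rot: [2.662, 1.667, 0.001]
wrist_force: [0.3, 1.0, -0.4]
width: 1.0
grip_force: 0.0
```

```bash
python3 - <<'E'
from bench import *
from h import *
d=get_image("top");P=points(d)
for nm,c,z,r in[("pile2",(559,357),68,60),("jar",(685,316),80,30),("D",(461,149),26,56)]:
        m=(np.hypot(P[...,0]*1e3-c[0],P[...,1]*1e3-c[1])<r)&(abs(P[...,2]*1e3-z)<5)
        q=(P[m]*1e3).astype(np.float32);(a,b),s,g=cv2.minAreaRect(np.ascontiguousarray(q[:,:2]));print(nm,q.mean(0).round(1),np.round([a,b,*s,g],1),len(q))
E
```

```text
pile2 [585.8 323.9  67. ] [582.1 322.9  31.4   8.5   2.1] 33
jar [671.  313.   80.2] [670.9 311.7  12.   31.3   9.5] 60
D [465.8 144.8  26.9] [461.8 149.7  53.9  92.9  20.8] 143
```

Emit:
jog_arm(
  plan=[
    {"offset": [0, 0, -0.04], "angular": [0, 0, 0], "jaw": 0},
    {"offset": [0, 0, -0.08], "angular": [0, 0, 0], "jaw": 0},
    {"offset": [0, 0, -0.11], "angular": [0, 0, 0], "jaw": 0},
    {"offset": [0, 0, -0.13], "angular": [0, 0, 0], "jaw": 0},
    {"offset": [0, 0, -0.1425], "angular": [0, 0, 0], "jaw": 0},
    {"offset": [0, 0, -0.1425], "angular": [0, 0, 0], "jaw": 0.2},
    {"offset": [0, 0, -0.1425], "angular": [0, 0, 0], "jaw": 0.4},
    {"offset": [0, 0, -0.1425], "angular": [0, 0, 0], "jaw": 1},
    {"offset": [0, 0, -0.1425], "angular": [0, 0, 0], "jaw": 1},
    {"offset": [0, 0, -0.1425], "angular": [0, 0, 0], "jaw": 1},
  ],
  force=60,
)

```text
t: 17.1
tcp_pos: [0.6372, 0.1497, 0.0022]
tcp_rot: [2.664, 1.664, 0.003]
wrist_force: [0.3, -0.1, 2.5]
width: 0.687
grip_force: 69.6
```

Emit:
jog_arm(
  plan=[
    {"offset": [0, 0, 0.01], "angular": [0, 0, 0], "jaw": 1},
    {"offset": [0, 0, 0.03], "angular": [0, 0, 0], "jaw": 1},
    {"offset": [0, 0, 0.06], "angular": [0, 0, 0], "jaw": 1},
    {"offset": [0, 0, 0.09], "angular": [0, 0, 0], "jaw": 1},
    {"offset": [0, 0, 0.12], "angular": [0, 0, 0], "jaw": 1},
    {"offset": [0, 0, 0.13], "angular": [0, 0, 0], "jaw": 1},
    {"offset": [0, 0, 0.13], "angular": [0, 0, 0], "jaw": 1},
    {"offset": [0, 0, 0.13], "angular": [0, 0, 0], "jaw": 1},
    {"offset": [0, 0, 0.13], "angular": [0, 0, 0], "jaw": 1},
  ],
)

```text
t: 18.0
tcp_pos: [0.6345, 0.1492, 0.1279]
tcp_rot: [-2.663, -1.663, 0.006]
wrist_force: [-0.3, -0.6, -6.3]
width: 0.69
grip_force: 68.8
```

Emit:
jog_arm(
  plan=[
    {"offset": [0, 0, 0], "angular": [0, 0, 0], "jaw": 1},
  ],
)

```text
t: 18.1
tcp_pos: [0.6349, 0.1493, 0.1284]
tcp_rot: [-2.663, -1.664, 0.005]
wrist_force: [0.6, 0.5, -6.4]
width: 0.686
grip_force: 68.8
```

Emit:
jog_arm(
  plan=[
    {"offset": [0, 0, 0], "angular": [0, 0, 0], "jaw": 1},
  ],
)

```text
t: 18.2
tcp_pos: [0.6355, 0.1494, 0.1293]
tcp_rot: [-2.664, -1.664, 0.003]
wrist_force: [0.1, -0.1, -6.0]
width: 0.686
grip_force: 68.8
```

Emit:
jog_arm(
  plan=[
    {"offset": [-0.004, 0.01, 0], "angular": [0, 0, 5], "jaw": 1},
    {"offset": [-0.01, 0.028, 0], "angular": [0, 0, 13], "jaw": 1},
    {"offset": [-0.018, 0.048, 0], "angular": [0, 0, 21], "jaw": 1},
    {"offset": [-0.025, 0.068, 0], "angular": [0, 0, 29], "jaw": 1},
    {"offset": [-0.033, 0.088, 0], "angular": [0, 0, 37], "jaw": 1},
    {"offset": [-0.04, 0.108, 0], "angular": [0, 0, 45], "jaw": 1},
    {"offset": [-0.048, 0.128, 0], "angular": [0, 0, 53], "jaw": 1},
    {"offset": [-0.055, 0.148, 0], "angular": [0, 0, 61], "jaw": 1},
    {"offset": [-0.062, 0.166, 0], "angular": [0, 0, 69], "jaw": 1},
    {"offset": [-0.068, 0.182, 0], "angular": [0, 0, 77], "jaw": 1},
  ],
)

```text
t: 19.2
tcp_pos: [0.5675, 0.3324, 0.1302]
tcp_rot: [-1.04, -2.964, 0.001]
wrist_force: [0.8, -0.5, -6.8]
width: 0.687
grip_force: 68.7
```

Emit:
jog_arm(
  plan=[
    {"offset": [-0.004, 0.013, 0], "angular": [0, 0, 8], "jaw": 1},
    {"offset": [-0.007, 0.021, 0], "angular": [0, 0, 16], "jaw": 1},
    {"offset": [-0.0095, 0.0275, 0], "angular": [0, 0, 21], "jaw": 1},
    {"offset": [-0.0095, 0.0275, 0], "angular": [0, 0, 23.2], "jaw": 1},
    {"offset": [-0.0095, 0.0275, 0], "angular": [0, 0, 23.2], "jaw": 1},
    {"offset": [-0.0095, 0.0275, -0.01], "angular": [0, 0, 23.2], "jaw": 1},
    {"offset": [-0.0095, 0.0275, -0.03], "angular": [0, 0, 23.2], "jaw": 1},
    {"offset": [-0.0095, 0.0275, -0.045], "angular": [0, 0, 23.2], "jaw": 1},
    {"offset": [-0.0095, 0.0275, -0.05], "angular": [0, 0, 23.2], "jaw": 1},
    {"offset": [-0.0095, 0.0275, -0.05], "angular": [0, 0, 23.2], "jaw": 1},
  ],
)

```text
t: 20.2
tcp_pos: [0.5577, 0.3583, 0.0788]
tcp_rot: [-0.433, -3.109, 0.003]
wrist_force: [-0.3, -0.4, -6.0]
width: 0.686
grip_force: 68.5
```

Emit:
jog_arm(
  plan=[
    {"offset": [0, 0, 0], "angular": [0, 0, 0], "jaw": 1},
    {"offset": [0, 0, 0], "angular": [0, 0, 0], "jaw": 1},
    {"offset": [0, 0, 0], "angular": [0, 0, 0], "jaw": 1},
  ],
)

```text
t: 20.5
tcp_pos: [0.5594, 0.3594, 0.082]
tcp_rot: [0.432, 3.11, 0.002]
wrist_force: [-0.4, 0.0, -5.0]
width: 0.692
grip_force: 68.5
```

```bash
python3 - <<'E'
from bench import *
import cv2
d=get_image("scene");cv2.imwrite("pics/s1.png",cv2.resize(d["image"][80:220,220:420,::-1],None,fx=4,fy=4,interpolation=3))
E
```

```text
(no output)
```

View pics/s1.png

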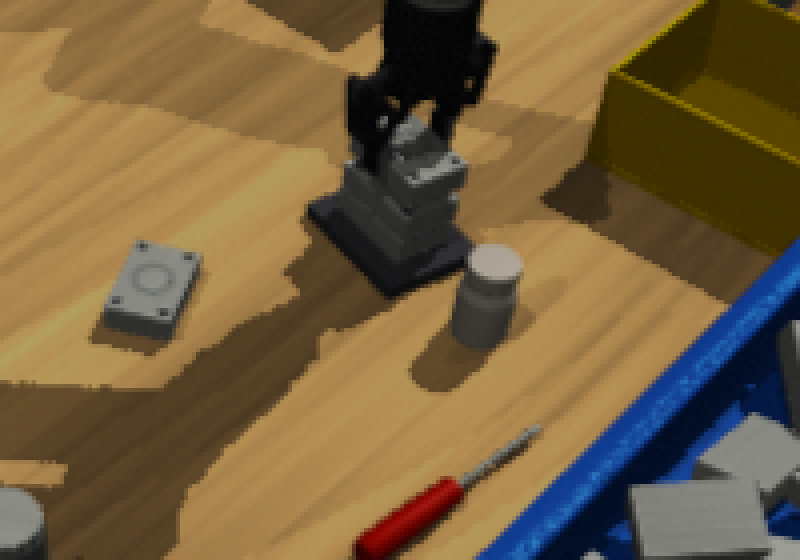

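The crop shows two castings squarely on the slab at about (400,225). The third hangs in line just above them at (425,165), and the jar at (485,295) is untouched. Lowering it.

Emit:
jog_arm(
  plan=[
    {"offset": [0, 0, -0.004], "angular": [0, 0, 0], "jaw": 1},
    {"offset": [0, 0, -0.007], "angular": [0, 0, 0], "jaw": 1},
    {"offset": [0, 0, -0.009], "angular": [0, 0, 0], "jaw": 1},
    {"offset": [0, 0, -0.01], "angular": [0, 0, 0], "jaw": 1},
    {"offset": [0, 0, -0.011], "angular": [0, 0, 0], "jaw": 1},
    {"offset": [0, 0, -0.011], "angular": [0, 0, 0], "jaw": 1},
    {"offset": [0, 0, -0.011], "angular": [0, 0, 0], "jaw": 1},
    {"offset": [0, 0, -0.011], "angular": [0, 0, 0], "jaw": 1},
  ],
)

```text
t: 21.35
tcp_pos: [0.5589, 0.3591, 0.0702]
tcp_rot: [0.432, 3.111, 0.0]
wrist_force: [-1.8, -0.8, -0.9]
width: 0.69
grip_force: 69.1
```

Emit:
jog_arm(
  plan=[
    {"offset": [0, 0, -0.001], "angular": [0, 0, 0], "jaw": 1},
    {"offset": [0, 0, -0.001], "angular": [0, 0, 0], "jaw": 1},
  ],
)

```text
t: 21.55
tcp_pos: [0.5589, 0.3591, 0.0701]
tcp_rot: [0.432, 3.111, 0.0]
wrist_force: [-6.6, -3.7, 5.9]
width: 0.684
grip_force: 70.0
```

Emit:
jog_arm(
  plan=[
    {"offset": [0, 0, 0.001], "angular": [0, 0, 0], "jaw": 0.28},
    {"offset": [0, 0, 0.001], "angular": [0, 0, 0], "jaw": 0.2},
    {"offset": [0, 0, 0.001], "angular": [0, 0, 0], "jaw": 0.1},
    {"offset": [0, 0, 0.001], "angular": [0, 0, 0], "jaw": 0},
    {"offset": [0, 0, 0.001], "angular": [0, 0, 0], "jaw": 0},
    {"offset": [0, 0, 0.01], "angular": [0, 0, 0], "jaw": 0},
    {"offset": [0, 0, 0.04], "angular": [0, 0, 0], "jaw": 0},
    {"offset": [0, 0, 0.08], "angular": [0, 0, 0], "jaw": 0},
    {"offset": [0, 0, 0.08], "angular": [0, 0, 0], "jaw": 0},
  ],
)

```text
t: 22.45
tcp_pos: [0.5624, 0.361, 0.1573]
tcp_rot: [0.431, 3.102, 0.011]
wrist_force: [0.5, 0.3, 2.1]
width: 1.001
grip_force: 0.0
```

Emit:
jog_arm(
  plan=[
    {"offset": [-0.014, -0.03, 0], "angular": [0, 0, -7], "jaw": 0},
    {"offset": [-0.028, -0.06, 0], "angular": [0, 0, -14], "jaw": 0},
    {"offset": [-0.042, -0.09, 0], "angular": [0, 0, -21], "jaw": 0},
    {"offset": [-0.056, -0.12, 0], "angular": [0, 0, -28], "jaw": 0},
    {"offset": [-0.07, -0.15, 0], "angular": [0, 0, -35], "jaw": 0},
    {"offset": [-0.084, -0.18, 0], "angular": [0, 0, -42], "jaw": 0},
    {"offset": [-0.097, -0.2095, 0], "angular": [0, 0, -48.9], "jaw": 0},
    {"offset": [-0.097, -0.2095, 0], "angular": [0, 0, -48.9], "jaw": 0},
    {"offset": [-0.097, -0.2095, 0], "angular": [0, 0, -48.9], "jaw": 0},
    {"offset": [-0.097, -0.2095, 0], "angular": [0, 0, -48.9], "jaw": 0},
  ],
)

```text
t: 23.45
tcp_pos: [0.4623, 0.1501, 0.1494]
tcp_rot: [1.679, 2.654, 0.002]
wrist_force: [-0.1, -0.4, -0.0]
width: 0.999
grip_force: 0.0
```

```bash
python3 - <<'E'
from bench import *
from h import *
for n in("top","scene"):
  d=get_image(n);P=points(d)
  for z in (94,):
    m=(np.hypot(P[...,0]*1e3-559,P[...,1]*1e3-357)<60)&(abs(P[...,2]*1e3-z)<5)
    q=(P[m]*1e3).astype(np.float32)
    if len(q)<20: print(n,len(q));continue
    (a,b),s,g=cv2.minAreaRect(np.ascontiguousarray(q[:,:2]));print(n,q.mean(0).round(1),np.round([a,b,*s,g],1),len(q))
E
```

```text
top [561.3 358.7  94.9] [561.1 359.4  60.9  90.1  73.3] 984
scene [562.  356.1  94.8] [560.3 359.1  65.3  92.4  73.4] 322
```

Emit:
jog_arm(
  plan=[
    {"offset": [-0.001, 0, -0.04], "angular": [0, 0, 0], "jaw": 0},
    {"offset": [-0.001, 0, -0.08], "angular": [0, 0, 0], "jaw": 0},
    {"offset": [-0.001, 0, -0.115], "angular": [0, 0, 0], "jaw": 0},
    {"offset": [-0.001, 0, -0.137], "angular": [0, 0, 0], "jaw": 0},
    {"offset": [-0.001, 0, -0.147], "angular": [0, 0, 0], "jaw": 0},
    {"offset": [-0.001, 0, -0.147], "angular": [0, 0, 0], "jaw": 0.2},
    {"offset": [-0.001, 0, -0.147], "angular": [0, 0, 0], "jaw": 0.4},
    {"offset": [-0.001, 0, -0.147], "angular": [0, 0, 0], "jaw": 1},
    {"offset": [-0.001, 0, -0.147], "angular": [0, 0, 0], "jaw": 1},
    {"offset": [-0.001, 0, -0.147], "angular": [0, 0, 0], "jaw": 1},
  ],
  force=60,
)

```text
t: 24.55
tcp_pos: [0.4619, 0.1499, 0.0032]
tcp_rot: [1.681, 2.652, 0.003]
wrist_force: [-0.7, 0.9, 4.2]
width: 0.685
grip_force: 67.2
```

Emit:
jog_arm(
  plan=[
    {"offset": [0, 0, 0.01], "angular": [0, 0, 0], "jaw": 1},
    {"offset": [0, 0, 0.03], "angular": [0, 0, 0], "jaw": 1},
    {"offset": [0, 0, 0.06], "angular": [0, 0, 0], "jaw": 1},
    {"offset": [0, 0, 0.1], "angular": [0, 0, 0], "jaw": 1},
    {"offset": [0, 0, 0.14], "angular": [0, 0, 0], "jaw": 1},
    {"offset": [0, 0, 0.16], "angular": [0, 0, 0], "jaw": 1},
    {"offset": [0, 0, 0.16], "angular": [0, 0, 0], "jaw": 1},
    {"offset": [0, 0, 0.16], "angular": [0, 0, 0], "jaw": 1},
    {"offset": [0, 0, 0.16], "angular": [0, 0, 0], "jaw": 1},
  ],
)

```text
t: 25.45
tcp_pos: [0.4593, 0.1492, 0.1596]
tcp_rot: [-1.68, -2.651, 0.004]
wrist_force: [0.2, -0.3, -4.7]
width: 0.693
grip_force: 66.4
```

Emit:
jog_arm(
  plan=[
    {"offset": [0, 0, 0], "angular": [0, 0, 0], "jaw": 1},
  ],
)

```text
t: 25.55
tcp_pos: [0.4593, 0.1492, 0.1596]
tcp_rot: [-1.68, -2.651, 0.004]
wrist_force: [-0.0, -0.6, -3.6]
width: 0.686
grip_force: 66.4
```

Emit:
jog_arm(
  plan=[
    {"offset": [0, 0, 0], "angular": [0, 0, 0], "jaw": 1},
    {"offset": [0, 0, 0], "angular": [0, 0, 0], "jaw": 1},
  ],
)

```text
t: 25.75
tcp_pos: [0.4602, 0.1494, 0.1609]
tcp_rot: [-1.681, -2.653, 0.002]
wrist_force: [-0.0, -0.4, -2.7]
width: 0.686
grip_force: 66.4
```

Emit:
jog_arm(
  plan=[
    {"offset": [0.001, -0.015, 0], "angular": [0, 0, 3], "jaw": 1},
    {"offset": [0.003, -0.05, 0], "angular": [0, 0, 10], "jaw": 1},
    {"offset": [0.005, -0.095, 0], "angular": [0, 0, 18], "jaw": 1},
    {"offset": [0.007, -0.14, 0], "angular": [0, 0, 26], "jaw": 1},
    {"offset": [0.01, -0.185, 0], "angular": [0, 0, 34], "jaw": 1},
    {"offset": [0.012, -0.23, 0], "angular": [0, 0, 40], "jaw": 1},
    {"offset": [0.014, -0.275, 0], "angular": [0, 0, 46], "jaw": 1},
    {"offset": [0.016, -0.32, 0], "angular": [0, 0, 52], "jaw": 1},
    {"offset": [0.018, -0.365, 0], "angular": [0, 0, 57], "jaw": 1},
    {"offset": [0.02, -0.41, 0], "angular": [0, 0, 62], "jaw": 1},
  ],
)

```text
t: 26.75
tcp_pos: [0.4804, -0.2625, 0.1616]
tcp_rot: [-0.069, -3.141, -0.0]
wrist_force: [1.8, -0.1, -2.8]
width: 0.685
grip_force: 66.3
```

Emit:
jog_arm(
  plan=[
    {"offset": [0.002, -0.04, 0], "angular": [0, 0, 3], "jaw": 1},
    {"offset": [0.004, -0.07, 0], "angular": [0, 0, 5.1], "jaw": 1},
    {"offset": [0.005, -0.086, 0], "angular": [0, 0, 5.1], "jaw": 1},
    {"offset": [0.005, -0.0905, 0], "angular": [0, 0, 5.1], "jaw": 1},
    {"offset": [0.005, -0.0905, 0], "angular": [0, 0, 5.1], "jaw": 1},
    {"offset": [0.005, -0.0905, -0.02], "angular": [0, 0, 5.1], "jaw": 1},
    {"offset": [0.005, -0.0905, -0.05], "angular": [0, 0, 5.1], "jaw": 1},
    {"offset": [0.005, -0.0905, -0.07], "angular": [0, 0, 5.1], "jaw": 1},
    {"offset": [0.005, -0.0905, -0.08], "angular": [0, 0, 5.1], "jaw": 1},
    {"offset": [0.005, -0.0905, -0.08], "angular": [0, 0, 5.1], "jaw": 1},
  ],
)

```text
t: 27.75
tcp_pos: [0.485, -0.3488, 0.0801]
tcp_rot: [0.067, -3.138, -0.004]
wrist_force: [-0.4, 0.8, -3.0]
width: 0.685
grip_force: 66.2
```

Emit:
jog_arm(
  plan=[
    {"offset": [0, 0, 0], "angular": [0, 0, 0], "jaw": 1},
    {"offset": [0, 0, 0], "angular": [0, 0, 0], "jaw": 1},
    {"offset": [0, 0, 0], "angular": [0, 0, 0], "jaw": 1},
  ],
)

```text
t: 28.05
tcp_pos: [0.4866, -0.3516, 0.0834]
tcp_rot: [-0.065, 3.139, -0.003]
wrist_force: [0.3, 0.4, -3.4]
width: 0.692
grip_force: 66.2
```

```bash
python3 - <<'E'
from bench import *
import cv2
d=get_image("scene");cv2.imwrite("pics/s2.png",cv2.resize(d["image"][150:320,80:280,::-1],None,fx=3,fy=3,interpolation=3))
E
```

```text
(no output)
```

View pics/s2.png

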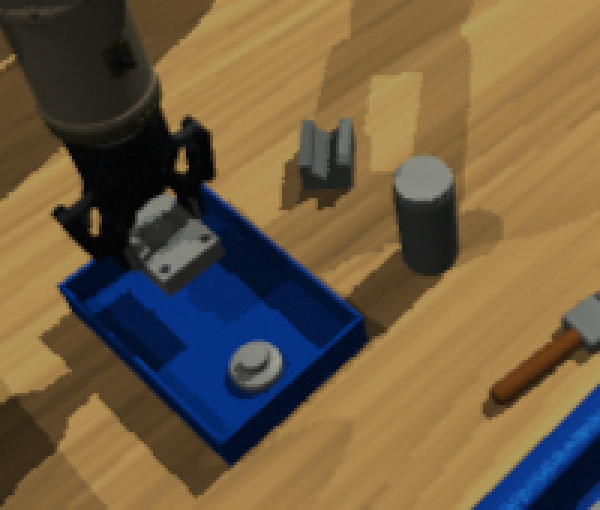

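The crop shows the light casting held above the tray's free end at about (170,240), lined up with the tray. The scrap at (255,365) is clear of it.

Emit:
jog_arm(
  plan=[
    {"offset": [0, 0, -0.01], "angular": [0, 0, 0], "jaw": 1},
    {"offset": [0, 0, -0.03], "angular": [0, 0, 0], "jaw": 1},
    {"offset": [0, 0, -0.05], "angular": [0, 0, 0], "jaw": 1},
    {"offset": [0, 0, -0.062], "angular": [0, 0, 0], "jaw": 1},
    {"offset": [0, 0, -0.066], "angular": [0, 0, 0], "jaw": 1},
    {"offset": [0, 0, -0.068], "angular": [0, 0, 0], "jaw": 1},
    {"offset": [0, 0, -0.068], "angular": [0, 0, 0], "jaw": 1},
    {"offset": [0, 0, -0.068], "angular": [0, 0, 0], "jaw": 1},
    {"offset": [0, 0, -0.068], "angular": [0, 0, 0], "jaw": 1},
  ],
)

```text
t: 29.0
tcp_pos: [0.4863, -0.3515, 0.0148]
tcp_rot: [-0.065, 3.14, -0.002]
wrist_force: [0.1, 0.7, -3.0]
width: 0.682
grip_force: 66.2
```

Emit:
jog_arm(
  plan=[
    {"offset": [0, 0, -0.002], "angular": [0, 0, 0], "jaw": 1},
    {"offset": [0, 0, -0.004], "angular": [0, 0, 0], "jaw": 1},
    {"offset": [0, 0, -0.005], "angular": [0, 0, 0], "jaw": 1},
    {"offset": [0, 0, -0.006], "angular": [0, 0, 0], "jaw": 1},
    {"offset": [0, 0, -0.006], "angular": [0, 0, 0], "jaw": 1},
    {"offset": [0, 0, -0.006], "angular": [0, 0, 0], "jaw": 1},
    {"offset": [0, 0, -0.006], "angular": [0, 0, 0], "jaw": 1},
  ],
)

```text
t: 29.7
tcp_pos: [0.4857, -0.351, 0.0082]
tcp_rot: [0.065, -3.141, -0.0]
wrist_force: [-4.5, 2.7, 5.4]
width: 0.688
grip_force: 67.3
```

Emit:
jog_arm(
  plan=[
    {"offset": [0, 0, 0.001], "angular": [0, 0, 0], "jaw": 0.28},
    {"offset": [0, 0, 0.001], "angular": [0, 0, 0], "jaw": 0.2},
    {"offset": [0, 0, 0.001], "angular": [0, 0, 0], "jaw": 0.1},
    {"offset": [0, 0, 0.001], "angular": [0, 0, 0], "jaw": 0.05},
    {"offset": [0, 0, 0.001], "angular": [0, 0, 0], "jaw": 0.05},
    {"offset": [0, 0, 0.01], "angular": [0, 0, 0], "jaw": 0.05},
    {"offset": [0, 0, 0.04], "angular": [0, 0, 0], "jaw": 0.05},
    {"offset": [0, 0, 0.08], "angular": [0, 0, 0], "jaw": 0.05},
    {"offset": [0, 0, 0.12], "angular": [0, 0, 0], "jaw": 0.05},
    {"offset": [0, 0, 0.15], "angular": [0, 0, 0], "jaw": 0.05},
  ],
)

```text
t: 30.7
tcp_pos: [0.4864, -0.3516, 0.1617]
tcp_rot: [-0.065, 3.138, -0.004]
wrist_force: [0.5, -0.9, -0.0]
width: 0.949
grip_force: 0.0
```

Emit:
jog_arm(
  plan=[
    {"offset": [-0.03, -0.03, 0], "angular": [0, 0, 0], "jaw": 0},
    {"offset": [-0.06, -0.06, 0], "angular": [0, 0, 0], "jaw": 0},
    {"offset": [-0.09, -0.09, 0], "angular": [0, 0, 0], "jaw": 0},
    {"offset": [-0.12, -0.12, 0], "angular": [0, 0, 0], "jaw": 0},
    {"offset": [-0.15, -0.15, 0], "angular": [0, 0, 0], "jaw": 0},
    {"offset": [-0.17, -0.17, 0], "angular": [0, 0, 0], "jaw": 0},
    {"offset": [-0.17, -0.17, 0], "angular": [0, 0, 0], "jaw": 0},
    {"offset": [-0.17, -0.17, 0], "angular": [0, 0, 0], "jaw": 0},
    {"offset": [-0.17, -0.17, 0], "angular": [0, 0, 0], "jaw": 0},
  ],
)

```text
t: 31.6
tcp_pos: [0.3299, -0.5128, 0.1575]
tcp_rot: [0.028, -3.125, 0.014]
wrist_force: [0.0, -0.1, -0.7]
width: 1.006
grip_force: 0.0
```

```bash
python3 - <<'E'
from bench import *
from h import *
s=get_state();print(s["t"],s["qd"].round(3),s["width"],s["grip_force"],s["wrist_force"])
for n in("top","scene"):
  d=get_image(n);P=points(d);cv2.imwrite(f"pics/{n}9.png",d["image"][:,:,::-1])
  for nm,c,z,r in[("pile",(559,357),94,60),("light",(486,-351),31,56),("can",(617,-159),120,50),("jar",(685,316),80,50),("scrap",(600,-350),26,30)]:
    m=(np.hypot(P[...,0]*1e3-c[0],P[...,1]*1e3-c[1])<r)&(abs(P[...,2]*1e3-z)<5)
    q=(P[m]*1e3).astype(np.float32)
    if len(q)<20: print(n,nm,len(q));continue
    (a,b),w,g=cv2.minAreaRect(np.ascontiguousarray(q[:,:2]));print(n,nm,q.mean(0).round(1),np.round([a,b,*w,g],1),len(q))
E
```

```text
31.6 [ 0.005 -0.002  0.002 -0.004 -0.002  0.002] 1.0060701215586352 0.0 [ 0.012371   -0.12198951 -0.65498103]
top pile [560.5 358.5  94.7] [561.  359.   61.4  90.1  73.8] 1003
top light [ 487.5 -348.3   32. ] [ 487.8 -348.5   90.    61.3    2.5] 920
top can [ 617.1 -158.9  120.9] [ 617.5 -158.5   50.4   50.3   26.8] 407
top jar [685.4 317.2  80.6] [685.7 317.7  43.   43.2  24. ] 268
top scrap [ 600.8 -348.8   25.5] [ 601.1 -349.6   33.2   35.8   76.9] 56
scene pile [562.6 357.3  94.7] [559.5 359.1  62.8  94.4  74.3] 318
scene light [ 489.1 -350.3   31.5] [ 487.4 -349.2   91.2   60.8    2.1] 632
scene can [ 616.5 -160.   120.5] [ 615.4 -159.    50.1   49.9   88.8] 244
scene jar [686.2 315.8  80.3] [685.6 317.5  45.2  41.5  85.4] 115
scene scrap [ 603.4 -352.2   27. ] [ 600.5 -351.    28.5   31.5   25.4] 46
```

View pics/scene9.png

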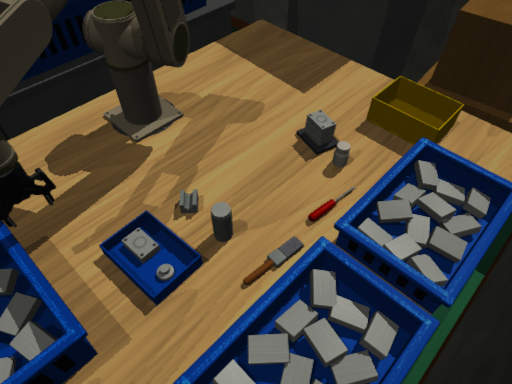

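The final picture shows the pile of three square on the slab at (320,127) and the light casting flat in the tray at (140,243). All bystanders are in place and the arm is clear.

```bash
python3 -c "
from bench import *
print(sign_off())"
```

```text
the job is handed in; nothing more can be done
None
```

The job is handed in: the light casting (about 3 N against about 6 N for the others) lies flat on the tray floor, the three sound ones are stacked square on the slab to within about 2 mm, nothing else on the bench looked moved in the final pictures, and it took about 32 s of the 72 s allowed; hand-in returned no verdict.

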